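Read a test station's plate gap with a taper gauge

ROBOT

A 7-joint arm with a two-finger parallel gripper is mounted at the origin on the work surface. World frame = base frame: x ahead of the robot, y to its left, z up, the work surface at z = 0. Lengths are in m, angles in rad, forces in N, time in s.
With the tool pointing down it reaches from about 0.4 to 0.875 m from the base axis. Payload 6.5 kg.
Tool frame: the origin (TCP) lies on the centre line of the jaws, within the pads' length; the fingertips stand 22 mm ahead of it and the grasp point (between the pads) lies 3 mm ahead of it; x points along the fingers, y is the direction in which the jaws open and shut, and the axes are right-handed (so a half turn about x gives the same grasp; the last joint's range is limited). The gripper opens to 85 mm and grips with 20 to 120 N. Pads are 22 mm wide; open, the fingers measure 114 mm over their backs; the gripper's body (76 mm by 85 mm) begins 54 mm behind the grasp point. The pads swing forward as they close: fully open they stand 13 mm farther back than shut.
Start: joints at [1.268, 0.536, -0.004, 1.538, 0.003, 1.067, -0.071], TCP at [0.152, -0.632, 0.253] pointing down, gripper open.
Joint ranges: [-2.7, 2.7], [-0.37, 2.16], [-1.27, 1.26], [0.24, 2.4], [-1.31, 4.45], [0.19, 1.91], [-2.76, 2.76]. Speed limits (rad/s): [2.39, 2.39, 3.14, 3.14, 3.14, 3.14, 3.14].

INTERFACE

Orientations are given as [roll, pitch, yaw] about the fixed x, y, z axes, in that order (R = Rz(yaw) Ry(pitch) Rx(roll)).
In Python, from workcell import * gives the robot as it stands. The module is installed in compiled form; this text tells all that it offers.
- The arm moves only by the tool jog_arm, never from a script. Its argument "motion" is a list of rows, each a list of 3 entries, a list of its own where there are three numbers: the closure, from 0 (fully open) to 1 (shut), then the shift along the tool's x, y, z in cm, then the turn about the tool's x in degrees. A call has 1 to 20 rows; each row is the pose to reach, as a shift and turn from the pose commanded when the call began, along the tool's axes at that moment; what a row does not reach only later rows make up. A row lasts 1/8 s, in which the tool goes at most 62.5 mm and 10.7 degrees, less where a joint would pass 70% of its speed; a pose out of reach is approached as far as the arm can. A call with a gripper value outside its range is refused whole. The fingers move at their own pace and stop on an object; "grip_force" is the grip in N (left out, the last holds). Time passes only in rows, so rows that repeat a pose let the fingers close. It gives the time, the measured TCP pose, the force and the opening at its end, in the units of the state.
- get_state(): the state, without advancing time (a new reading comes with each control period).
- get_image(name): name is "scene" or "top"; returns (picture, depth): 400x640x3 uint8, red, green, blue; 400x640 float32, m along the optical axis (not along the pixel's ray), 0 where there is no reading.
- camera_params(name): a dict with "fx", "fy", "cx", "cy" (pixels), "rvec" (rotation vector, rad) and "tvec" (3), from world to camera coordinates, as OpenCV has them. Camera axes: x right, y down, z forward; pixel columns grow to the right and rows downward; lengths in m; the calibration is good to about 2 mm. A picture is of the moment at which its call begins. camera_params takes no time and is no camera call.
- close_job(): hands the job in, once; it reports no verdict.
The state is a dict: "t": time; "joint_pos": joint angles; "joint_velocities": joint speeds; "tau": joint torques, N m; "tool_pos": TCP position; "ee_rot": TCP orientation; "wrist_force": force on the tool from outside, world axes, zero at the start; "moment": the same for the moment, N m; "opening": opening from 0.0 (shut) to 1.0 (fully open).
Only numpy, scipy, OpenCV 4.12 (cv2) and the standard library are available. Lean on these libraries where they do the work, as an engineer would, in place of code of your own. Each camera call takes 0.05 s, during which the arm holds its last target.

TASK

The gap of the test station has just been tried with the green go gauge and the red no-go gauge: clear both off the front ledge, each into the tray of its own colour. Then take the steel taper gauge by its handle and slide its blade, flat along the ledge, straight into the gap below the white mark in the middle of the upper plate's front edge until it drags snugly between both plates, with a light push that does not jam it, and finish holding it there, still gripped, for the reading. Leave everything else where it is.

Things in the scene. Friction and masses are not known exactly. Their poses are not given: they have to be found in the camera images.
- station: fixed test station: grey level lower plate 220 mm wide (y), top 40 mm above the work surface, from x = -60 mm (60 mm of open ledge before the gap) to +155 mm. Origin on the work surface below the middle of the gap's mouth; +x into the gap, away from the robot, z up. Posts 12 mm thick at x = 20 and 130, y = +-90 mm, tops 92 mm above the work surface
- gap_mouth (a point): the middle of the gap's mouth, on the top face of the lower plate right below the upper plate's front edge; axes as the station's
- upper_plate: fixed black plate with brass sockets on top, 150 deep, 200 wide, 12 mm thick (22 mm with sockets and collars), level, locked on the posts, not sprung. Origin: middle of its lower front edge (white mark there); axes as the station's. Its lower face is 5.5 to 7.5 mm above the lower plate: a blade lying flat begins to drag with its tip 10 x (gap - 2 mm), so 35 to 55 mm, past the mouth
- go_gauge: green go gauge, loose, about 90 g: a green grip 24 x 24 mm, to 38 mm above the underside, standing on a steel foot 5 mm thick and 24 mm wide that reaches from x = -12 to +30 mm. Origin on the underside below the middle of the grip; x along the foot's toe, z up. It stands on the station's ledge, its toe roughly towards the gap
- nogo_gauge: red no-go gauge, as the green one (38 mm high in all) but with a red grip and a foot 8 mm thick; it stands on the ledge 56 to 76 mm from the other, centre to centre; which is left and which right varies
- green_tray: fixed open green tray, outside 110 (x) by 120 (y) by 22 mm high, walls and floor about 4 mm. Origin at the centre of its underside, on the work surface
- red_tray: fixed open red tray, same size and origin as the green one; the two may have changed places
- taper_gauge: steel taper gauge, loose, about 170 g, lying flat: aluminium handle, x = -40 to +40 mm, 18 mm wide, 26 mm high; blade 16 mm wide, x = +40 to +130 mm, underside level with the handle's, upper face sloping evenly from 11 mm thick at the handle to 2 mm at the tip (1 in 10). Origin on the underside below the middle of the handle; +x along the blade, z up
- gauge_tip (a point): middle of the blade's tip, on the underside (130 mm from the gauge's origin); axes as the gauge's
- spare_socket_a: bystander: loose brass chip socket, 30 x 26 x 14 mm, origin under its centre
- spare_socket_b: bystander: another like it
- screwdriver: bystander: screwdriver with a black handle, 170 mm, lying
- wrench: bystander: steel wrench, 140 mm, lying
- brush: bystander: small cleaning brush, 150 mm, lying
- bottle: bystander: white bottle with a blue cap, 48 mm thick, 120 mm high, origin under its centre
- screw_jar: bystander: clear jar with a black lid, 52 mm thick, 50 mm high, origin under its centre

How it is judged:
On the way, in this order (a step that is already met when the one before it is completed fails the run):
1. the green gauge lies released in the green tray and the red one in the red tray (x of go_gauge in the frame of green_tray between -0.05 and 0.05 m and y of go_gauge in the frame of green_tray between -0.055 and 0.055 m and z of go_gauge in the frame of green_tray between -0.005 and 0.03 m and contact force between the fingers and go_gauge below 0.1 N and linear speed of each of go_gauge, nogo_gauge below 0.03 m/s and x of nogo_gauge in the frame of red_tray between -0.05 and 0.05 m and y of nogo_gauge in the frame of red_tray between -0.055 and 0.055 m and z of nogo_gauge in the frame of red_tray between -0.005 and 0.03 m and contact force between the fingers and nogo_gauge below 0.1 N), for 0.2 s.
2. the taper gauge's tip is in the gap, near the middle (x of gauge_tip in the frame of gap_mouth between 0.015 and 0.09 m and y of gauge_tip in the frame of gap_mouth between -0.03 and 0.03 m and z of gauge_tip in the frame of gap_mouth between -0.003 and 0.006 m), for 0.1 s.
At the end, for the whole second after the job is handed in: Green gauge released in the green tray, red in the red; taper gauge gripped by its handle (over 3 N), still, tip 15 to 90 mm in the gap, within 30 mm of its middle, straight to 0.15 rad, flat to 0.05 rad, touching the lower plate (over 0.5 N) and pressing the upper one with 1 to 20 N (all of step 1 and all of step 2 and contact force between taper_gauge and upper_plate between 1 and 20 N and contact force between taper_gauge and station above 0.5 N and contact force between the fingers and taper_gauge above 3 N and x of the grasp point in the frame of taper_gauge between -0.05 and 0.045 m and angle between the x axis of taper_gauge and the x axis of station, either way round below 0.15 rad and angle between the z axis of taper_gauge and the z axis of station, either way round below 0.05 rad and linear speed of taper_gauge below 0.01 m/s); the arm keeps its last pose, push and grip.
It fails at once if the taper gauge is jammed: over 30 N on the upper plate (contact force between taper_gauge and upper_plate above 30 N).
It fails at once if a bystander is moved by more than 30 mm (distance of any of spare_socket_a, spare_socket_b, screwdriver, wrench, brush, bottle, screw_jar from where it was at the start of the episode above 0.03 m).
It also fails if it takes over 72 s, if anything falls off the work surface, if the arm or the gripper's body presses on something with over 40 N, if the wrist force passes 120 N, or if a joint passes its speed limit or range.

## Working session

There is one attempt and no reset: what is moved stays moved. The work goes in short steps, Python scripts to look and compute and a tool call to move; the robot and the scene stay as the last step left them, time stands still between calls to the robot, and variables do not carry over. Pictures are saved under pics/ and viewed, and the job is handed in when it is done.

Besides the shell and the picture viewer there is one more tool, called after "Call:" by a JSON object that holds its "op" and its "data", one argument or row to a line. jog_arm: Moves the arm, as the interface text tells. Its arguments: {"type":"object","properties":{"motion":{"type":"array"},"grip_force":{"type":"number"}},"required":["motion"]}

```bash
mkdir -p pics; ls
cat > h.py <<'E'
from workcell import *
import numpy as np, cv2
def cam(n):
    p=camera_params(n);R,_=cv2.Rodrigues(np.array(p['rvec'],float));return p,R,np.array(p['tvec'],float).ravel()
def ray(n,u,v):
    p,R,t=cam(n);d=R.T@np.array([(u-p['cx'])/p['fx'],(v-p['cy'])/p['fy'],1.]);return -R.T@t,d
def onz(n,u,v,z):
    o,d=ray(n,u,v);return o+d*(z-o[2])/d[2]
def proj(n,X):
    p,R,t=cam(n);c=R@np.array(X,float)+t;return np.array([p['fx']*c[0]/c[2]+p['cx'],p['fy']*c[1]/c[2]+p['cy']])
def cloud(n,D):
    p,R,t=cam(n);v,u=np.indices(D.shape);P=np.stack([(u-p['cx'])/p['fx']*D,(v-p['cy'])/p['fy']*D,D],-1)
    W=(P-t)@R; W[D<=0]=np.nan; return W
def save(f,im): cv2.imwrite('pics/'+f,im[...,::-1])
E
python3 - <<'E'
from h import *
for n in('scene','top'):
    im,D=get_image(n);save(n+'0.png',im);np.savez(n+'0.npz',im=im,D=D)
    p,R,t=cam(n);print(n,-R.T@t,p['fx'],(D>0).mean())
print(get_state())
E
```

```text
pics
scene [1.1968342  0.65971569 0.67272903] 455.91130390855756 0.99575390625
top [ 0.3378066  -0.03009108  1.18054214] 386.8110064016971 0.99598046875
{'t': 0.1, 'joint_pos': array([ 1.26780731,  0.53708267, -0.00442881,  1.53874716,  0.00259688,
        1.0673181 , -0.07124269]), 'joint_velocities': array([ 4.35482201e-04, -1.21048539e-03,  1.02231107e-03, -2.46448973e-03,
        8.73020830e-05, -1.89822432e-03,  6.15264215e-04]), 'tau': array([ 4.15111004e-03, -5.84565318e+01,  1.05241735e+00, -2.59776306e+01,
        1.25827550e-02,  4.56485126e-03, -1.78697394e-05]), 'tool_pos': array([ 0.15233945, -0.63135478,  0.25251637]), 'ee_rot': array([-1.49518058,  1.56924677,  1.88322011]), 'wrist_force': array([-0.16474044, -0.46050534,  0.61428449]), 'moment': array([ 0.00144655, -0.02343648,  0.012038  ]), 'opening': 0.9987005573384857}
```

View pics/scene0.png

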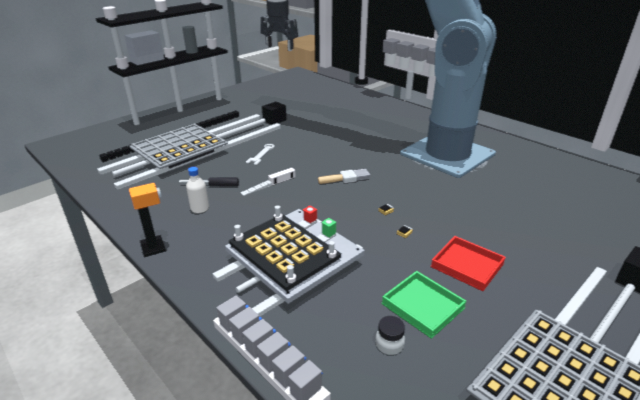

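View pics/top0.png

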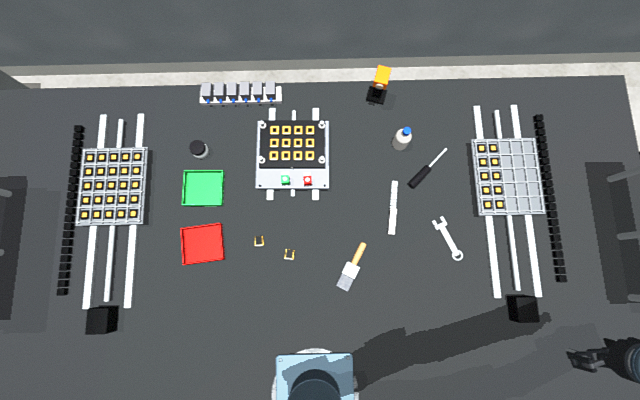

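The top view has +x up and +y left. Green gauge is at (285,180), red gauge at (308,181), green tray at (203,188), red tray at (202,244), station centre near (292,155), and taper gauge at (393,207). Next I'll enlarge and measure.

```bash
cat > m.py <<'E'
from h import *
T=np.load('top0.npz');S=np.load('scene0.npz')
im,D=T['im'],T['D'];W=cloud('top',D)
hsv=cv2.cvtColor(im,cv2.COLOR_RGB2HSV)
def comps(m,amin=12):
    n,l,s,c=cv2.connectedComponentsWithStats(m.astype(np.uint8));
    return [(l==i,s[i],c[i]) for i in range(1,n) if s[i][4]>=amin]
h,s,v=[hsv[...,i].astype(int) for i in range(3)]
g=(abs(h-68)<20)&(s>120)&(v>60);r=((h<6)|(h>174))&(s>120)&(v>60)
for nm,m in(('g',g),('r',r)):
    for k,st,c in comps(m):
        z=np.nanmedian(W[k][:,2]);P=onz('top',c[0],c[1],z)
        q=W[k];print(nm,st,c.round(1),'medz',z.round(4),P.round(4),'ext',np.nanpercentile(q,[2,98],axis=0).round(3).tolist(),cv2.minAreaRect(np.argwhere(k)[:,::-1].astype(np.float32)))
# taper
sub=np.zeros(D.shape,bool);sub[175:240,382:402]=1
k=sub&(W[...,2]>0.001)&(v>110)
for k,st,c in comps(k): print('taper',st,c,np.nanpercentile(W[k],[1,50,99],axis=0).round(3).tolist(),cv2.minAreaRect(np.argwhere(k)[:,::-1].astype(np.float32)))
save('z1.png',cv2.resize(im[95:200,245:340],None,fx=6,fy=5.5,interpolation=cv2.INTER_CUBIC))
save('z2.png',cv2.resize(im[170:250,370:420],None,fx=7,fy=7,interpolation=cv2.INTER_CUBIC))
save('z3.png',cv2.resize(S['im'][195:305,205:375],None,fx=4.5,fy=4.5,interpolation=cv2.INTER_CUBIC))
for x in range(178,240,3): print(x,W[x,386:402,2].round(3))
E
python3 m.py
```

```text
g [ 182  170   42   36 1463] [202.6 187.5] medz 0.0046 [0.6021 0.3332 0.0046] ext [[0.545, 0.269, -0.001], [0.653, 0.388, 0.024]] ((202.5, 187.5), (35.0, 41.0), 90.0)
g [282 176   7   9  29] [285.4 181.1] medz 0.0768 [0.5988 0.0693 0.0768] ext [[0.594, 0.061, 0.054], [0.614, 0.08, 0.082]] ((285.0, 180.0), (8.0, 6.0), 90.0)
r [304 176   7   9  41] [307.1 180.6] medz 0.0776 [0.5983 0.0058 0.0776] ext [[0.59, -0.003, 0.062], [0.612, 0.015, 0.082]] ((307.0, 180.0), (8.0, 6.0), 90.0)
r [ 180  223   45   42 1607] [201.7 243.5] medz 0.004 [0.429  0.3302 0.004 ] ext [[0.374, 0.265, -0.002], [0.484, 0.389, 0.024]] ((201.7664031982422, 243.4303436279297), (38.8398323059082, 43.09501266479492), 84.80557250976562)
taper [388 181  11  54 335] [392.74328358 210.04179104] [[0.441, -0.271, 0.001], [0.509, -0.251, 0.017], [0.607, -0.233, 0.029]] ((393.4592590332031, 207.62875366210938), (7.822548866271973, 53.49803924560547), 5.04245138168335)
178 [ 0.001  0.004 -0.003  0.001 -0.    -0.002  0.003  0.002  0.    -0.001
  0.    -0.004  0.001  0.003 -0.001 -0.002]
181 [-0.002  0.001 -0.003  0.001 -0.003 
[... 1639 characters left out ...]
0.003 -0.003  0.019  0.026  0.023  0.022  0.023  0.027  0.028
 -0.003  0.002 -0.001 -0.003 -0.005 -0.001]
226 [-0.001  0.002  0.008  0.023  0.027  0.029  0.025  0.025  0.023  0.022
  0.    -0.003 -0.    -0.001  0.003 -0.001]
229 [-0.001  0.001  0.014  0.026  0.026  0.021  0.028  0.025  0.026 -0.004
 -0.008  0.002 -0.001 -0.    -0.     0.001]
232 [-0.002  0.003  0.013  0.024  0.025  0.025  0.029  0.025  0.023 -0.004
 -0.004 -0.003  0.001 -0.002 -0.003 -0.006]
235 [-0.005  0.004 -0.002 -0.    -0.002  0.002 -0.005  0.001 -0.001  0.004
 -0.    -0.     0.001  0.003 -0.001  0.001]
238 [-0.002 -0.002 -0.001  0.002  0.    -0.005  0.002 -0.    -0.002  0.002
  0.    -0.003 -0.002 -0.002 -0.004  0.   ]
```

View pics/z1.png

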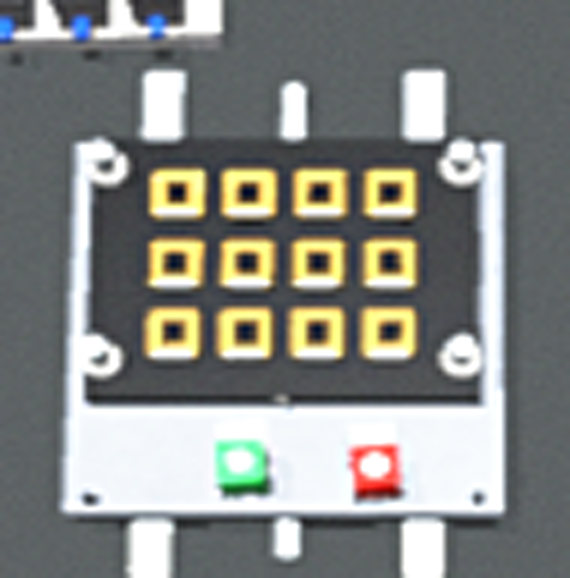

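View pics/z2.png

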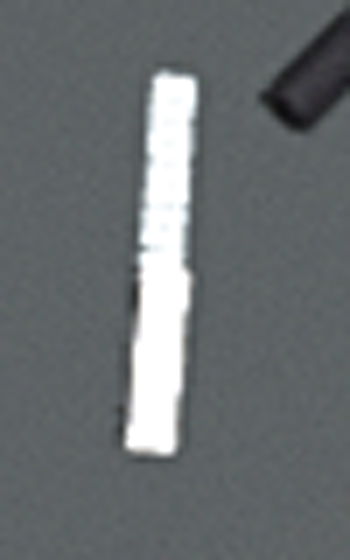

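View pics/z3.png

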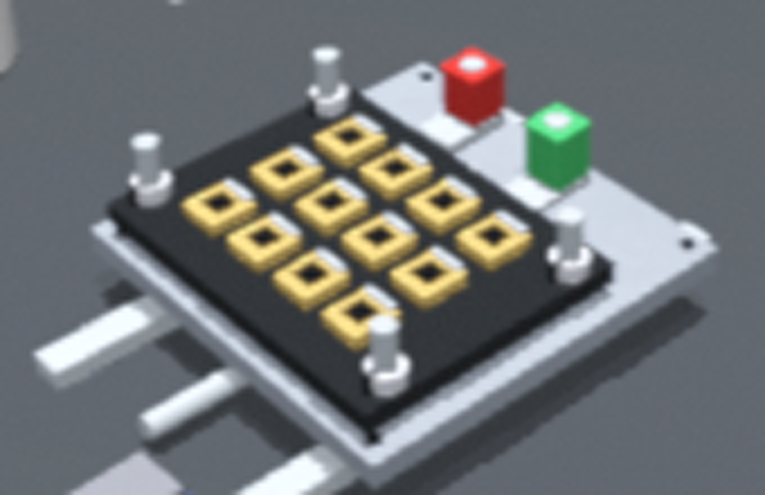

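```bash
cat > m2.py <<'E'
from h import *
zt=lambda x,y:(245+x/6-.08,95+y/5.5-.09)
zs=lambda x,y:(205+x/4.5-.1,195+y/4.5-.1)
def tri(a,b):
    o1,d1=ray('top',*a);o2,d2=ray('scene',*b)
    A=np.stack([d1,-d2],1);s=np.linalg.lstsq(A,o2-o1,rcond=None)[0];p,q=o1+s[0]*d1,o2+s[1]*d2
    return ((p+q)/2).round(4),(p-q).round(4)
for n,t,s in (('green',(240,460),(558,118)),('red',(375,463),(472,63))):
    a,b=zt(*t),zs(*s)
    print(n,'top@.078',onz('top',*a,.078).round(4),'scene',onz('scene',*b,.078).round(4),tri(a,b))
print('ledge corners front L/R, rear L/R')
for p in((62,514),(502,514),(75,142),(503,142)): print(onz('top',*zt(*p),.04).round(4))
print('scene corners: front-right(435?,62) front-left(717,250), rear ')
for p in((422,62),(717,238),(93,228),(375,468)): print(onz('scene',*zs(*p),.04).round(4))
print('upper plate front corners top z .0585');
for p in((85,398),(482,398),(282,398)): print(onz('top',*zt(*p),.0585).round(4))
for p in((360,90),(610,268),(108,210),(375,428)): print('sc',onz('scene',*zs(*p),.0585).round(4))
print('post tops')
for t,s in (((105,150),(147,140)),((460,148),(327,0)),((103,347),(385,322)),((460,347),(326,53)) ): print(onz('top',*zt(*t),.092).round(4))
print('taper: tip mid, handle end mid');
zz=lambda x,y:(370+x/7-.07,170+y/7-.07)
print(onz('top',*zz(175,72),.002),onz('top',*zz(150,453),.022),onz('top',*zz(163,268),.022))
st=get_state();from scipy.spatial.transform import Rotation as R
print(R.from_euler('xyz',st['ee_rot']).as_matrix().round(4))
E
python3 m2.py
python3 - <<'E'
import numpy as np,cv2
im=np.load('scene0.npz')['im'];cv2.imwrite('pics/z4.png',cv2.resize(im[155:205,230:380],None,fx=5,fy=5,interpolation=cv2.INTER_CUBIC)[...,::-1])
E
```

```text
green top@.078 [0.6061 0.0705 0.078 ] scene [0.609  0.0757 0.078 ] (array([0.6062, 0.0716, 0.0747]), array([ 0.0013, -0.0015,  0.0002]))
red top@.078 [0.6027 0.0047 0.078 ] scene [0.6063 0.0101 0.078 ] (array([0.603 , 0.0054, 0.0743]), array([ 0.0011, -0.0012,  0.0002]))
ledge corners front L/R, rear L/R
[0.5873 0.1636 0.04  ]
[ 0.5815 -0.0574  0.04  ]
[0.8033 0.1584 0.04  ]
[ 0.7975 -0.0644  0.04  ]
scene corners: front-right(435?,62) front-left(717,250), rear 
[ 0.5875 -0.0514  0.04  ]
[0.5868 0.1633 0.04  ]
[ 0.8007 -0.0562  0.04  ]
[0.8071 0.1643 0.04  ]
upper plate front corners top z .0585
[0.6476 0.1495 0.0585]
[ 0.6424 -0.0489  0.0585]
[0.6451 0.0511 0.0585]
sc [ 0.646  -0.0338  0.0585]
sc [0.6567 0.1578 0.0585]
sc [ 0.7991 -0.0418  0.0585]
sc [0.8033 0.1612 0.0585]
post tops
[0.7771 0.1349 0.092 ]
[ 0.7736 -0.0413  0.092 ]
[0.6662 0.1355 0.092 ]
[ 0.6616 -0.0384  0.092 ]
taper: tip mid, handle end mid
[ 0.61016438 -0.26662635  0.002     ] [ 0.43883268 -0.24129293  0.022     ] [ 0.51860492 -0.25186861  0.022     ]
[[-5.000e-04  2.346e-01 -9.721e-01]
 [ 1.500e-03 -9.721e-01 -2.346e-01]
 [-1.000e+00 -1.500e-03  1.000e-04]]
```

View pics/z4.png

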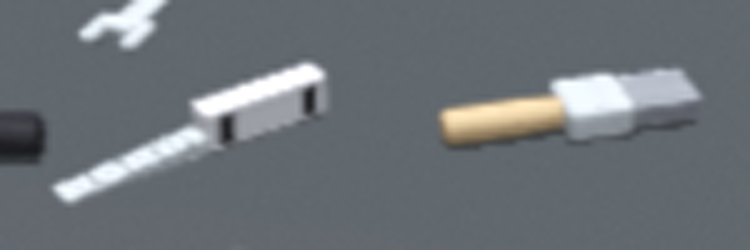

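Station yaw is about −0.026 rad. The ledge front plus 60 mm gives the mouth at (0.6444, 0.0516), and the white mark gives (0.6451, 0.0511), so they agree. Triangulated grip tops are 0.0745 against the 0.078 expected, within calibration. The green gauge comes first.

```bash
cat >> h.py <<'E'
from scipy.spatial.transform import Rotation as Rot
def go(tgt,yang=None):
    s=get_state();M=Rot.from_euler('xyz',s['ee_rot']).as_matrix();d=M.T@(np.array(tgt)-s['tool_pos'])*100
    cur=np.degrees(np.arctan2(M[1,1],M[0,1]))
    print('t',s['t'],'tcp',s['tool_pos'].round(4),'yang',cur.round(2),'F',s['wrist_force'].round(2),'op',round(s['opening'],3),'| move cm',d.round(2),'turn',None if yang is None else round(cur-yang,2))
E
python3 - <<'E'
from h import *
go([.607,.072,.16],-91.5)
E
```

```text
t 0.1 tcp [ 0.1523 -0.6314  0.2525] yang -76.43 F [-0.16 -0.46  0.61] op 0.999 | move cm [  9.33 -57.69 -60.7 ] turn 15.07
```

Call:
{"op": "jog_arm", "data": {
  "motion": [
    [0.4, [9.3, -57.7, -60.7], 15],
    [0.4, [9.3, -57.7, -60.7], 15],
    [0.4, [9.3, -57.7, -60.7], 15],
    [0.4, [9.3, -57.7, -60.7], 15],
    [0.4, [9.3, -57.7, -60.7], 15],
    [0.4, [9.3, -57.7, -60.7], 15],
    [0.4, [9.3, -57.7, -60.7], 15],
    [0.4, [9.3, -57.7, -60.7], 15],
    [0.4, [9.3, -57.7, -60.7], 15],
    [0.4, [9.3, -57.7, -60.7], 15],
    [0.4, [9.3, -57.7, -60.7], 15],
    [0.4, [9.3, -57.7, -60.7], 15],
    [0.4, [9.3, -57.7, -60.7], 15],
    [0.4, [9.3, -57.7, -60.7], 15],
    [0.4, [9.3, -57.7, -60.7], 15],
    [0.4, [9.3, -57.7, -60.7], 15],
    [0.4, [9.3, -57.7, -60.7], 15]
  ],
  "grip_force": 40
}}

```text
t: 2.22
tool_pos: [0.6067, 0.0696, 0.1603]
ee_rot: [1.174, 1.57, -1.994]
wrist_force: [0.2, -1.2, -0.0]
opening: 0.599
```

Run:
```python
from h import *
go([.607,.072,.073])
im,D=get_image('scene');save('s1.png',cv2.resize(im[100:305,180:400],None,fx=3.6,fy=2.9,interpolation=cv2.INTER_CUBIC))
```

```text
t 2.225 tcp [0.6067 0.0696 0.1603] yang -91.55 F [ 0.23 -1.16 -0.02] op 0.599 | move cm [ 8.73 -0.25 -0.02] turn None
```

View pics/s1.png

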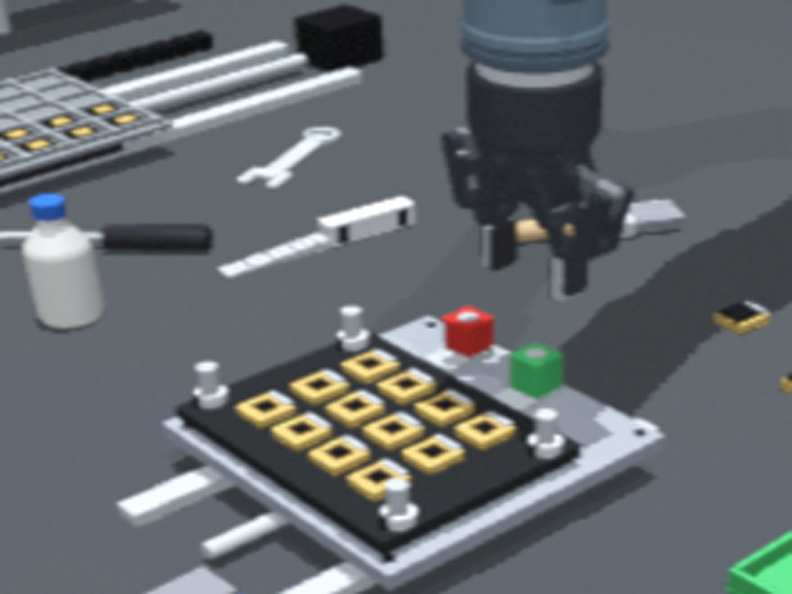

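The open jaws hover above the green gauge, and the red one stands clear beside it. Next: descend, close, lift.

Call:
{"op": "jog_arm", "data": {
  "motion": [
    [0.4, [4, -0.2, 0], 0],
    [0.4, [7, -0.2, 0], 0],
    [0.4, [8.7, -0.2, 0], 0],
    [0.4, [8.7, -0.2, 0], 0],
    [0.8, [8.7, -0.2, 0], 0],
    [0.8, [8.7, -0.2, 0], 0],
    [0.8, [8.7, -0.2, 0], 0],
    [0.8, [8.7, -0.2, 0], 0],
    [0.8, [8.7, -0.2, 0], 0],
    [0.8, [7.7, -0.2, 0], 0],
    [0.8, [5, -0.2, 0], 0],
    [0.8, [2, -0.2, 0], 0],
    [0.8, [2, -0.2, 0], 0]
  ],
  "grip_force": 40
}}

```text
t: 3.9
tool_pos: [0.6089, 0.0738, 0.1431]
ee_rot: [-2.953, 1.566, 0.164]
wrist_force: [0.2, 0.1, -1.6]
opening: 0.272
```

Run:
```python
from h import *
go([.602,.333,.14])
im,D=get_image('scene');save('s2.png',cv2.resize(im[150:355,260:480],None,fx=3.6,fy=2.9,interpolation=cv2.INTER_CUBIC))
```

```text
t 3.9 tcp [0.6089 0.0738 0.1431] yang -91.44 F [ 0.2   0.07 -1.61] op 0.272 | move cm [  0.33 -25.9    1.35] turn None
```

View pics/s2.png

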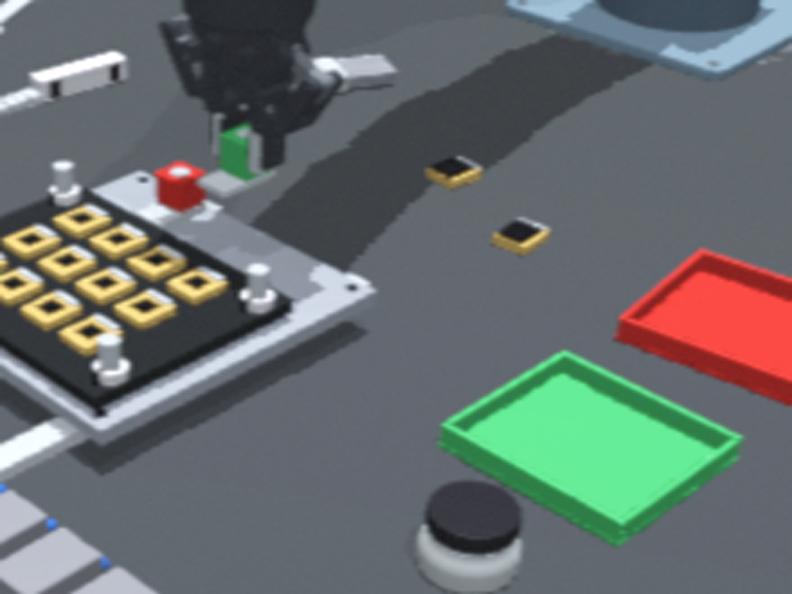

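The green gauge is held (opening 23 mm) and clear of the ledge. Carry it to the green tray and set it down.

Call:
{"op": "jog_arm", "data": {
  "motion": [
    [0.8, [0, -25.7, 1.8], 0],
    [0.8, [0, -25.7, 1.8], 0],
    [0.8, [0, -25.7, 1.8], 0],
    [0.8, [0, -25.7, 1.8], 0],
    [0.8, [0, -25.7, 1.8], 0],
    [0.8, [4, -25.7, 1.8], 0],
    [0.8, [8, -25.7, 1.8], 0],
    [0.8, [9.5, -25.7, 1.8], 0],
    [0.8, [10.2, -25.7, 1.8], 0],
    [0.8, [10.2, -25.7, 1.8], 0],
    [0.8, [10.2, -25.7, 1.8], 0]
  ]
}}

```text
t: 5.32
tool_pos: [0.5965, 0.3311, 0.0394]
ee_rot: [-2.572, 1.569, 0.544]
wrist_force: [0.2, 0.4, -0.2]
opening: 0.276
```

Run:
```python
from h import *
go([.597,.331,.037])
```

```text
t 5.325 tcp [0.5965 0.3311 0.0394] yang -91.45 F [ 0.23  0.39 -0.19] op 0.276 | move cm [ 0.24  0.01 -0.05] turn None
```

Call:
{"op": "jog_arm", "data": {
  "motion": [
    [0.4, [0.2, 0, 0], 0],
    [0.4, [0.2, 0, 0], 0],
    [0.4, [0.2, 0, 0], 0],
    [0.4, [0.2, 0, 0], 0],
    [0.4, [-6, 0, 0], 0],
    [0.4, [-12, 0, 0], 0],
    [0.4, [-12, 32.3, -1.6], 0],
    [0.4, [-12, 32.3, -1.6], 0],
    [0.4, [-12, 32.3, -1.6], 0],
    [0.4, [-12, 32.3, -1.6], 0],
    [0.4, [-12, 32.3, -1.6], 0],
    [0.4, [-12, 32.3, -1.6], 0],
    [0.4, [-12, 32.3, -1.6], 0]
  ]
}}

```text
t: 6.95
tool_pos: [0.6036, 0.007, 0.1584]
ee_rot: [-2.257, 1.571, 0.858]
wrist_force: [0.4, 1.4, -0.1]
opening: 0.598
```

Run:
```python
from h import *
go([.604,.0075,.073],-91.5)
im,D=get_image('scene');save('s3.png',cv2.resize(im[150:355,260:480],None,fx=3.6,fy=2.9,interpolation=cv2.INTER_CUBIC))
```

```text
t 6.95 tcp [0.6036 0.007  0.1584] yang -91.52 F [ 0.44  1.36 -0.15] op 0.598 | move cm [ 8.54 -0.04 -0.03] turn -0.02
```

View pics/s3.png

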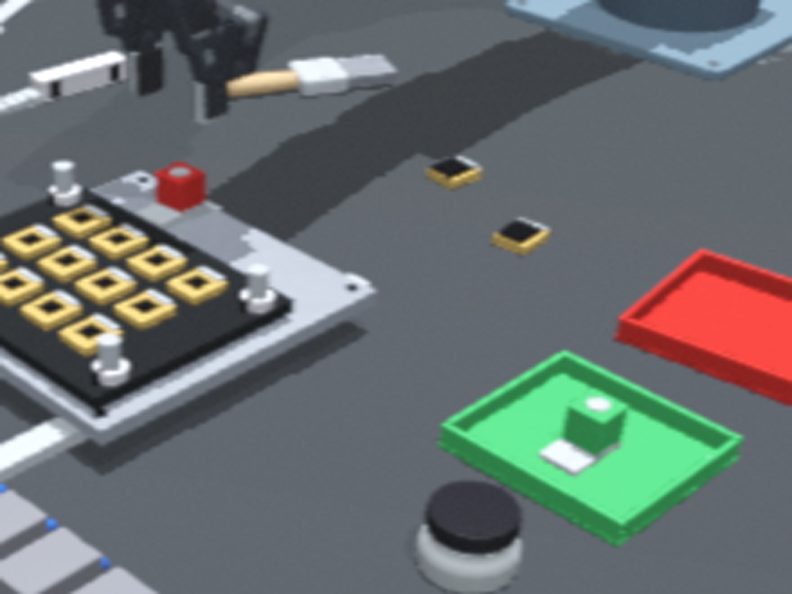

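The green gauge stands inside the green tray at (590,425). Red next, same way.

Call:
{"op": "jog_arm", "data": {
  "motion": [
    [0.4, [4, 0, 0], 0],
    [0.4, [7, 0, 0], 0],
    [0.4, [8.5, 0, 0], 0],
    [0.4, [8.5, 0, 0], 0],
    [0.8, [8.5, 0, 0], 0],
    [0.8, [8.5, 0, 0], 0],
    [0.8, [8.5, 0, 0], 0],
    [0.8, [8.5, 0, 0], 0],
    [0.8, [8.5, 0, 0], 0],
    [0.8, [7.5, 0, 0], 0],
    [0.8, [5, 0, 0], 0],
    [0.8, [2, 0, 0], 0],
    [0.8, [2, 0, 0], 0]
  ]
}}

```text
t: 8.62
tool_pos: [0.6053, 0.0074, 0.141]
ee_rot: [-3.102, 1.566, 0.014]
wrist_force: [-1.0, 0.3, -2.2]
opening: 0.278
```

Run:
```python
from h import *
go([.422,.329,.14])
im,D=get_image('scene');save('s4.png',cv2.resize(im[150:355,260:480],None,fx=3.6,fy=2.9,interpolation=cv2.INTER_CUBIC))
```

```text
t 8.625 tcp [0.6053 0.0074 0.141 ] yang -91.46 F [-1.02  0.28 -2.18] op 0.278 | move cm [ 2.000e-02 -3.169e+01  1.914e+01] turn None
```

View pics/s4.png

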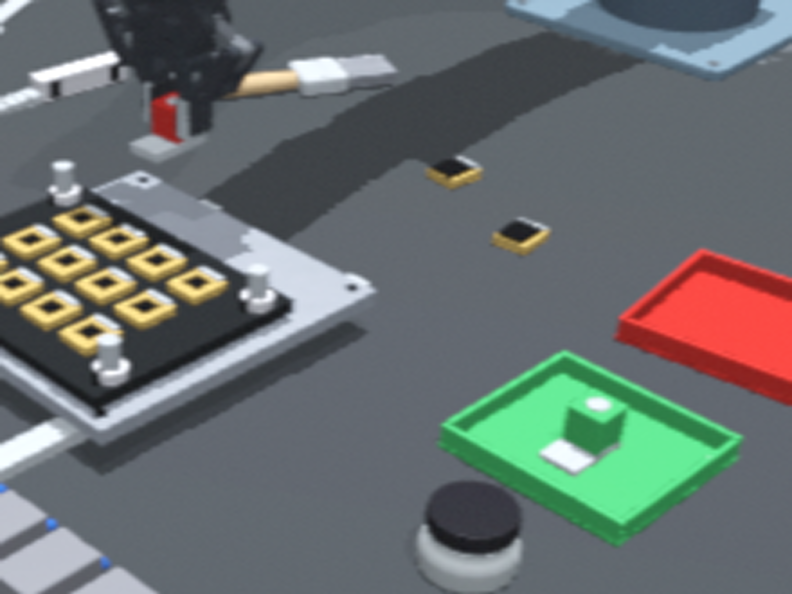

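Call:
{"op": "jog_arm", "data": {
  "motion": [
    [0.8, [0, -31.7, 19.1], 0],
    [0.8, [0, -31.7, 19.1], 0],
    [0.8, [0, -31.7, 19.1], 0],
    [0.8, [0, -31.7, 19.1], 0],
    [0.8, [0, -31.7, 19.1], 0],
    [0.8, [0, -31.7, 19.1], 0],
    [0.8, [0, -31.7, 19.1], 0],
    [0.8, [4, -31.7, 19.1], 0],
    [0.8, [8, -31.7, 19.1], 0],
    [0.8, [9.5, -31.7, 19.1], 0],
    [0.8, [10.2, -31.7, 19.1], 0],
    [0.8, [10.2, -31.7, 19.1], 0],
    [0.8, [10.2, -31.7, 19.1], 0]
  ]
}}

```text
t: 10.3
tool_pos: [0.421, 0.3287, 0.0374]
ee_rot: [2.3, 1.57, -0.867]
wrist_force: [-1.2, -2.2, 5.6]
opening: 0.273
```

Run:
```python
from h import *
go([.422,.329,.037])
```

```text
t 10.3 tcp [0.421  0.3287 0.0374] yang -91.47 F [-1.18 -2.23  5.63] op 0.273 | move cm [ 0.04 -0.03 -0.1 ] turn None
```

Light contact on the tray floor. Release, lift, and travel towards the taper gauge while staying short of it, so I can remeasure.

Call:
{"op": "jog_arm", "data": {
  "motion": [
    [0.4, [-0.1, 0, 0], 0],
    [0.4, [-0.1, 0, 0], 0],
    [0.4, [-0.1, 0, 0], 0],
    [0.4, [-0.1, 0, 0], 0],
    [0.4, [-6, 0, 0], 0],
    [0.4, [-12, 0, 0], 0],
    [0.4, [-12, 40, -8], 0],
    [0.4, [-12, 40, -8], 0],
    [0.4, [-12, 40, -8], 0],
    [0.4, [-12, 40, -8], 0],
    [0.4, [-12, 40, -8], 0],
    [0.4, [-12, 40, -8], 0],
    [0.4, [-12, 40, -8], 0],
    [0.4, [-12, 40, -8], 0]
  ]
}}

```text
t: 12.05
tool_pos: [0.4906, -0.076, 0.1562]
ee_rot: [1.686, 1.57, -1.486]
wrist_force: [-0.2, 0.9, -0.3]
opening: 0.596
```

```bash
cat > m3.py <<'E'
from h import *
for n in('scene','top'):
    im,D=get_image(n);save(n+'5.png',im);np.savez(n+'5.npz',im=im,D=D)
im=np.load('top5.npz')['im'];D=np.load('top5.npz')['D'];W=cloud('top',D)
sub=np.zeros(D.shape,bool);sub[172:245,378:408]=1
h=sub&(W[...,2]>.017)
print('handle pix',h.sum(),np.nanpercentile(W[h],[2,50,98],axis=0).round(4).tolist(),np.nanmean(W[h],axis=0).round(4))
w=W[h];c=np.nanmean(w[:,:2],0);u,s,vt=np.linalg.svd(w[:,:2]-c);print('handle axis deg',np.degrees(np.arctan(vt[0,1]/vt[0,0])),'std*sqrt12',s/np.sqrt(len(w))*12**.5)
b=sub&(im.min(2)>150);w=np.array([onz('top',x,y,.02 if y>207 else .006)[:2] for y,x in np.argwhere(b)])
c=w.mean(0);u,s,vt=np.linalg.svd(w-c);print('all axis',np.degrees(np.arctan(vt[0,1]/vt[0,0])),c,b.sum())
for r in range(178,238,4):
    x=np.where(b[r])[0]; 
    if len(x): print(r,x.min(),x.max(),x.mean(), onz('top',x.mean(),r,.026 if r>207 else .006).round(4), W[r,x,2].mean().round(3))
S=np.load('scene5.npz')['im']
save('z6.png',cv2.resize(S[155:205,230:310],None,fx=9,fy=9,interpolation=cv2.INTER_CUBIC))
save('z7.png',cv2.resize(im[170:250,370:420],None,fx=10,fy=7,interpolation=cv2.INTER_CUBIC))
save('z8.png',cv2.resize(S[225:340,360:520],None,fx=4,fy=4))
go([.48,-.246,.12])
E
python3 m3.py
```

```text
handle pix 244 [[0.3724, -0.2588, 0.0195], [0.4642, -0.2422, 0.0263], [0.5185, -0.109, 0.65]] [ 0.4512 -0.2066  0.2057]
handle axis deg -51.767317792806104 std*sqrt12 [0.26542415 0.05001071]
all axis -8.099087358295913 [ 0.52196367 -0.2524582 ] 360
182 392 397 394.5 [ 0.6036 -0.2641  0.006 ] 0.002
186 391 397 394.0 [ 0.5909 -0.2618  0.006 ] 0.001
190 391 397 394.0 [ 0.5782 -0.261   0.006 ] 0.005
194 391 396 393.5 [ 0.5656 -0.2586  0.006 ] 0.005
198 390 396 393.0 [ 0.553  -0.2563  0.006 ] 0.005
202 390 396 393.0 [ 0.5405 -0.2555  0.006 ] 0.006
206 390 396 393.0 [ 0.528  -0.2547  0.006 ] 0.007
210 390 396 393.0 [ 0.5126 -0.2501  0.026 ] 0.024
214 390 396 393.0 [ 0.5004 -0.2493  0.026 ] 0.025
218 389 395 392.0 [ 0.4883 -0.2456  0.026 ] 0.023
222 389 395 392.0 [ 0.4763 -0.2448  0.026 ] 0.023
226 389 395 392.0 [ 0.4642 -0.2441  0.026 ] 0.025
230 388 394 391.0 [ 0.4524 -0.2403  0.026 ] 0.023
234 389 394 391.5 [ 0.4404 -0.2411  0.026 ] 0.018
t 12.15 tcp [ 0.4903 -0.0722  0.1562] yang -91.44 F [-0.67 -0.24  0.08] op 0.599 | move cm [ 3.61 17.4   0.6 ] turn None
```

View pics/z6.png

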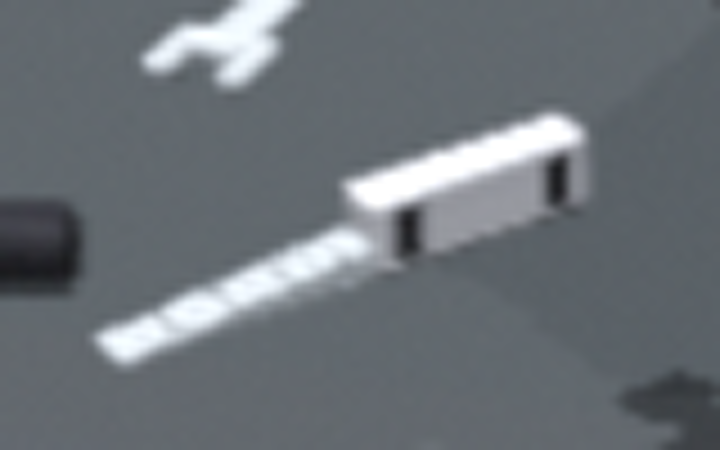

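View pics/z8.png

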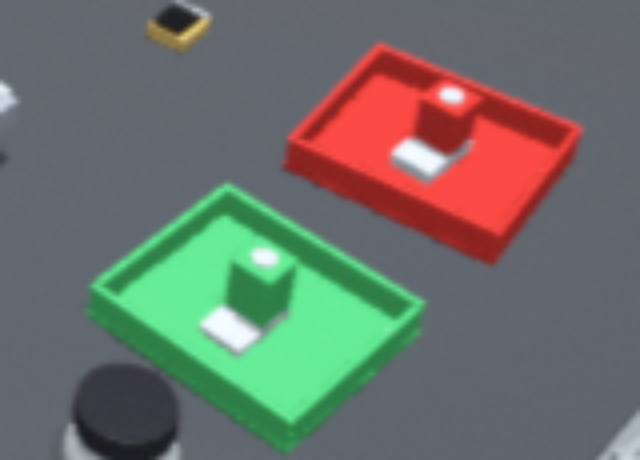

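Both gauges stand in their own trays. The taper handle's centre is near (0.478, −0.2455) with axis at −8.1°; the handle measures 80 mm and the whole gauge about 172 mm, which agrees with the sizes given. Next: above the handle, 12 mm behind its middle.

Run:
```python
from h import *
print(onz('scene',230+463/9,155+160/9,.026))
go([.467,-.243,.10],-98.1)
```

```text
[ 0.48675514 -0.23903687  0.026     ]
t 12.15 tcp [ 0.4903 -0.0722  0.1562] yang -91.44 F [-0.67 -0.24  0.08] op 0.599 | move cm [ 5.61 17.14  1.9 ] turn 6.66
```

Call:
{"op": "jog_arm", "data": {
  "motion": [
    [0.4, [3, 8, 1.6], 6.7],
    [0.4, [5.6, 16.9, 1.6], 6.7],
    [0.4, [5.6, 16.9, 1.6], 6.7],
    [0.4, [5.6, 16.9, 1.6], 6.7],
    [0.4, [5.6, 16.9, 1.6], 6.7],
    [0.4, [5.6, 16.9, 1.6], 6.7]
  ]
}}

```text
t: 12.9
tool_pos: [0.4712, -0.2389, 0.1006]
ee_rot: [-2.115, 1.57, 0.888]
wrist_force: [-0.2, 0.3, -0.5]
opening: 0.605
```

Run:
```python
from h import *
go([.470,-.2405,.026],-98.1)
im,D=get_image('scene');save('s6.png',cv2.resize(im[115:215,220:380],None,fx=5,fy=5,interpolation=cv2.INTER_CUBIC))
```

```text
t 12.9 tcp [ 0.4712 -0.2389  0.1006] yang -97.92 F [-0.16  0.34 -0.49] op 0.605 | move cm [7.46 0.18 0.1 ] turn 0.18
```

View pics/s6.png

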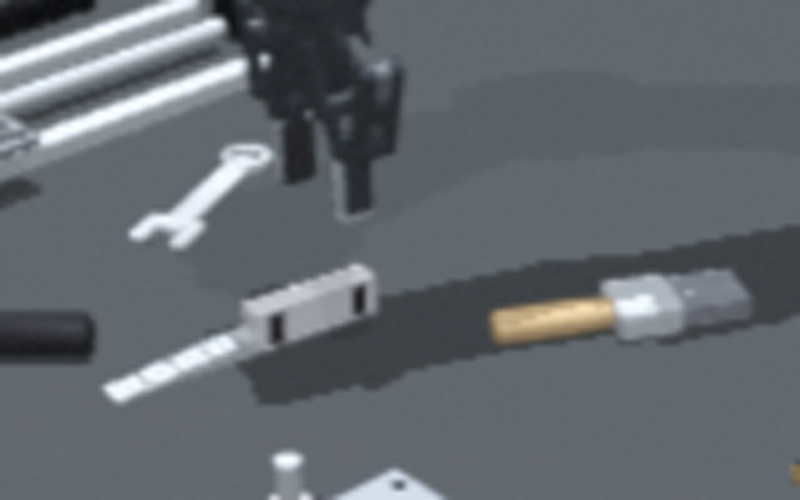

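The jaws straddle the handle, pointing down. Descend and grip.

Call:
{"op": "jog_arm", "data": {
  "motion": [
    [0.4, [4, 0, 0], 0],
    [0.4, [6.5, 0, 0], 0],
    [0.4, [7.4, 0, 0], 0],
    [0.4, [7.4, 0, 0], 0],
    [0.95, [7.4, 0, 0], 0],
    [0.95, [7.4, 0, 0], 0],
    [0.95, [7.4, 0, 0], 0],
    [0.95, [7.4, 0, 0], 0],
    [0.95, [7.4, 0, 0], 0],
    [0.95, [7.4, 0, 0], 0]
  ],
  "grip_force": 50
}}

```text
t: 14.2
tool_pos: [0.4711, -0.2417, 0.0274]
ee_rot: [2.826, 1.569, -0.458]
wrist_force: [-1.0, 0.6, 7.0]
opening: 0.197
```

Run:
```python
from h import *
go([.45,-.15,.12],-91.5)
```

```text
t 14.2 tcp [ 0.4711 -0.2417  0.0274] yang -98.14 F [-0.96  0.65  7.02] op 0.197 | move cm [-9.27 -8.77  3.37] turn -6.64
```

Call:
{"op": "jog_arm", "data": {
  "motion": [
    [0.95, [-2, 0, 0], 0],
    [0.95, [-5, 0, 0], 0],
    [0.95, [-8.5, 0, 0], 0],
    [0.95, [-8.5, 0, 0], 0]
  ]
}}

```text
t: 14.7
tool_pos: [0.472, -0.2421, 0.1138]
ee_rot: [2.859, 1.566, -0.425]
wrist_force: [0.6, -0.2, -1.1]
opening: 0.199
```

Run:
```python
from h import *
go([.472,.0575,.11],-91.5)
im,D=get_image('scene');save('s7.png',cv2.resize(im[115:215,220:380],None,fx=5,fy=5,interpolation=cv2.INTER_CUBIC))
```

```text
t 14.7 tcp [ 0.472  -0.2421  0.1138] yang -98.15 F [ 0.58 -0.18 -1.07] op 0.199 | move cm [  0.32 -29.66   4.25] turn -6.65
```

View pics/s7.png

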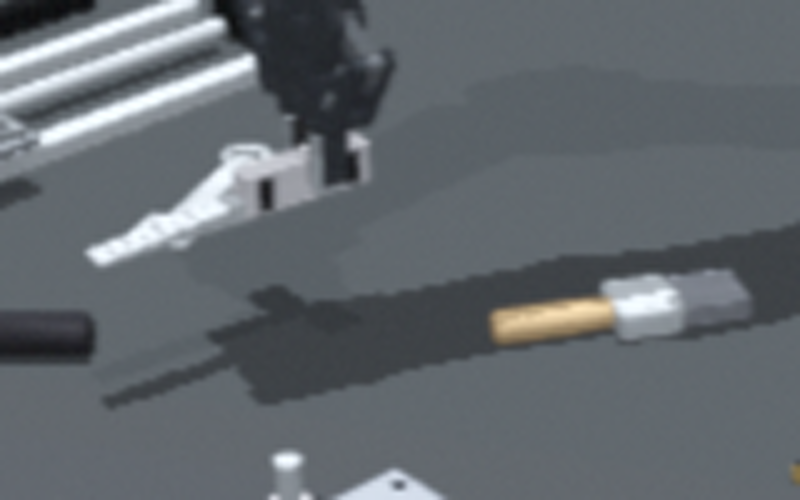

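The gauge is lifted level by the rear half of its handle. Carry it in front of the gap.

Call:
{"op": "jog_arm", "data": {
  "motion": [
    [0.95, [0, -15, 2.1], 0],
    [0.95, [0, -29.7, 4.2], -6.6],
    [0.95, [0, -29.7, 4.2], -6.6],
    [0.95, [0, -29.7, 4.2], -6.6],
    [0.95, [0, -29.7, 4.2], -6.6],
    [0.95, [0, -29.7, 4.2], -6.6],
    [0.95, [0, -29.7, 4.2], -6.6],
    [0.95, [0, -29.7, 4.2], -6.6]
  ]
}}

```text
t: 15.75
tool_pos: [0.4703, 0.057, 0.1107]
ee_rot: [0.658, 1.569, -2.512]
wrist_force: [0.0, -0.6, -2.2]
opening: 0.195
```

Run:
```python
from h import *
go([.472,.0575,.0704],-91.5)
im,D=get_image('scene');save('s8.png',cv2.resize(im[150:300,200:400],None,fx=4,fy=4,interpolation=cv2.INTER_CUBIC))
im,D=get_image('top');save('t8.png',cv2.resize(im[110:240,245:345],None,fx=6,fy=4.6,interpolation=cv2.INTER_CUBIC))
np.savez('top8.npz',im=im,D=D)
```

```text
t 15.75 tcp [0.4703 0.057  0.1107] yang -91.67 F [ 0.02 -0.59 -2.18] op 0.195 | move cm [ 4.03 -0.05 -0.17] turn -0.17
```

View pics/s8.png

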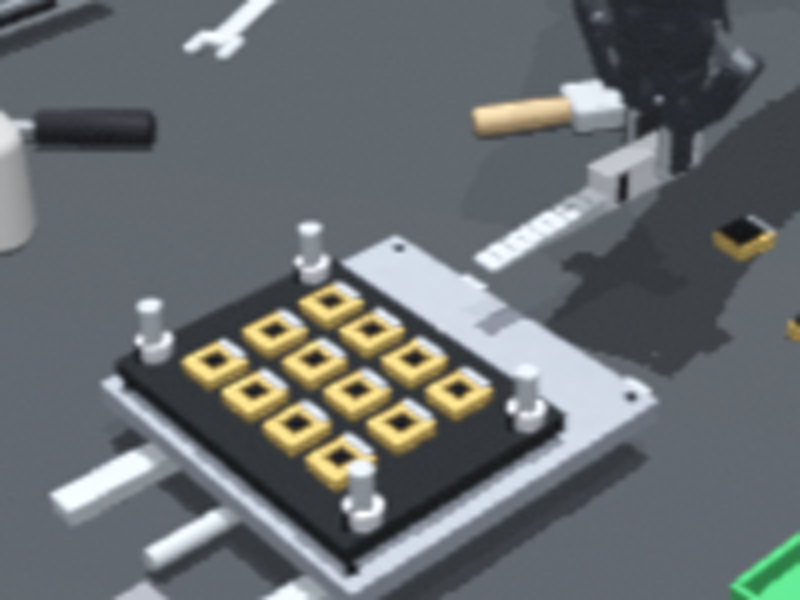

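View pics/t8.png

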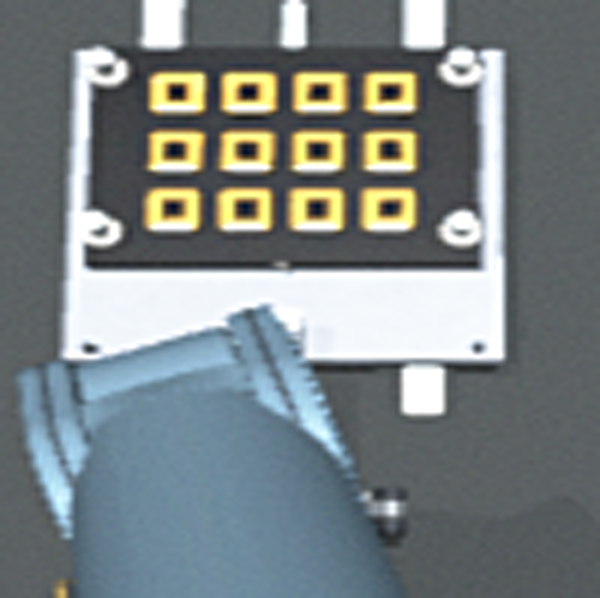

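Run:
```python
from h import *
a=(245+288/6,110+309/4.6);b=(200+487/4,150+265/4)
o1,d1=ray('top',*a);o2,d2=ray('scene',*b)
s=np.linalg.lstsq(np.stack([d1,-d2],1),o2-o1,rcond=None)[0];print((o1+s[0]*d1).round(4),(o2+s[1]*d2).round(4))
print(onz('top',*a,.084).round(4),onz('scene',*b,.084).round(4))
```

```text
[0.6096 0.0468 0.0779] [0.6066 0.0503 0.0774]
[0.6081 0.0464 0.084 ] [0.6131 0.0571 0.084 ]
```

The tip is near (0.608, 0.050), about 37 mm before the mouth and in line with it. Lower to just above the ledge.

Call:
{"op": "jog_arm", "data": {
  "motion": [
    [0.95, [2, 0, 0], 0],
    [0.95, [3.7, 0, 0], 0],
    [0.95, [3.7, 0, 0], 0],
    [0.95, [3.7, 0, 0], 0]
  ]
}}

```text
t: 16.35
tool_pos: [0.4711, 0.0584, 0.0747]
ee_rot: [-3.109, 1.57, 0.005]
wrist_force: [-0.3, -0.1, -1.4]
opening: 0.199
```

Run:
```python
from h import *
go([.472,.0575,.0674],-91.5);s=get_state();print(s['ee_rot'],s['moment'])
im,D=get_image('scene');save('s9.png',cv2.resize(im[170:270,260:400],None,fx=5.6,fy=5.6,interpolation=cv2.INTER_CUBIC))
```

```text
t 16.35 tcp [0.4711 0.0584 0.0747] yang -91.58 F [-0.34 -0.12 -1.35] op 0.199 | move cm [ 0.73  0.08 -0.09] turn -0.08
[-3.1088578   1.57031262  0.00520254] [ 0.03549869  0.07223064 -0.00990758]
```

View pics/s9.png

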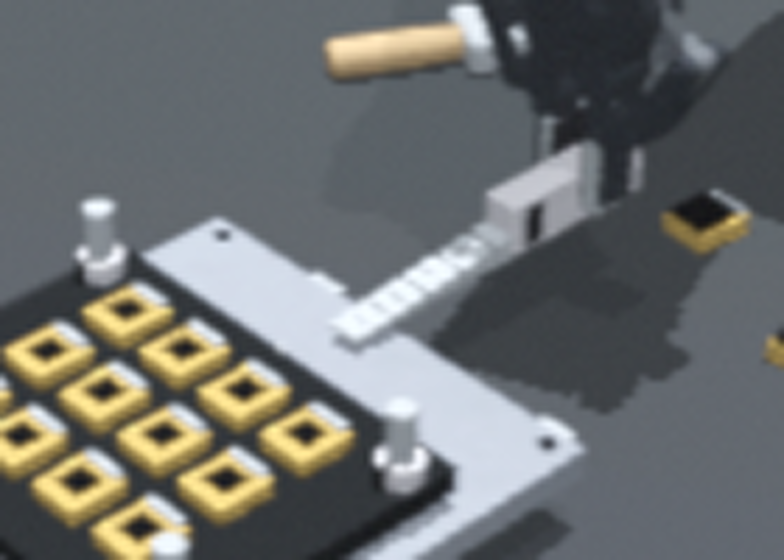

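Call:
{"op": "jog_arm", "data": {
  "motion": [
    [0.95, [0.3, 0, 0], 0],
    [0.95, [0.5, 0, 0], 0],
    [0.95, [0.5, 0, 0], 0]
  ]
}}

```text
t: 16.77
tool_pos: [0.4706, 0.0587, 0.0692]
ee_rot: [0.253, 1.571, -2.915]
wrist_force: [-1.1, 0.4, -1.2]
opening: 0.196
```

Call:
{"op": "jog_arm", "data": {
  "motion": [
    [0.95, [0.1, 0, 0], 0],
    [0.95, [0.2, 0, 0], 0],
    [0.95, [0.2, 0, 0], 0]
  ]
}}

```text
t: 17.15
tool_pos: [0.4708, 0.0588, 0.0673]
ee_rot: [-3.075, 1.571, 0.04]
wrist_force: [-0.3, 0.3, -0.4]
opening: 0.2
```

Call:
{"op": "jog_arm", "data": {
  "motion": [
    [0.95, [0.1, 0, 0], 0],
    [0.95, [0.1, 0, -1.2], 0],
    [0.95, [0.1, 0, -2.4], 0],
    [0.95, [0.1, 0, -3.6], 0],
    [0.95, [0.1, 0, -4.8], 0],
    [0.95, [0.1, 0, -5.5], 0],
    [0.95, [0.1, 0, -5.5], 0],
    [0.95, [0.1, 0, -5.5], 0]
  ]
}}

```text
t: 18.15
tool_pos: [0.5273, 0.0573, 0.0666]
ee_rot: [-2.961, 1.568, 0.153]
wrist_force: [0.7, -0.6, 3.5]
opening: 0.2
```

Run:
```python
from h import *
go([.5,.0575,.0674],-91.5);s=get_state();print(s['ee_rot'],s['moment'])
im,D=get_image('scene');save('s10.png',cv2.resize(im[170:270,260:400],None,fx=5.6,fy=5.6,interpolation=cv2.INTER_CUBIC))
im,D=get_image('top');save('t10.png',cv2.resize(im[140:230,245:345],None,fx=6,fy=6,interpolation=cv2.INTER_CUBIC))
```

```text
t 18.15 tcp [0.5273 0.0573 0.0666] yang -91.55 F [ 0.69 -0.61  3.49] op 0.2 | move cm [-0.08  0.05  2.73] turn -0.05
[-2.96126481  1.56848653  0.1533326 ] [-0.07741538 -0.38957576  0.03047713]
```

View pics/s10.png

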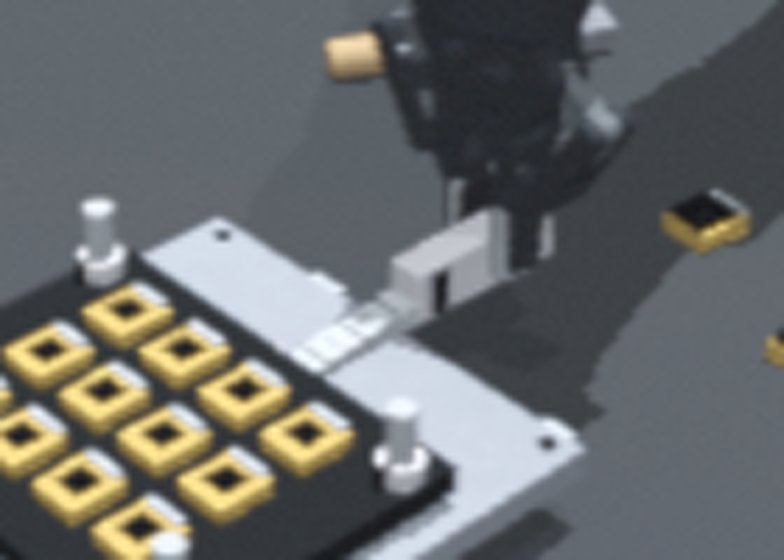

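View pics/t10.png

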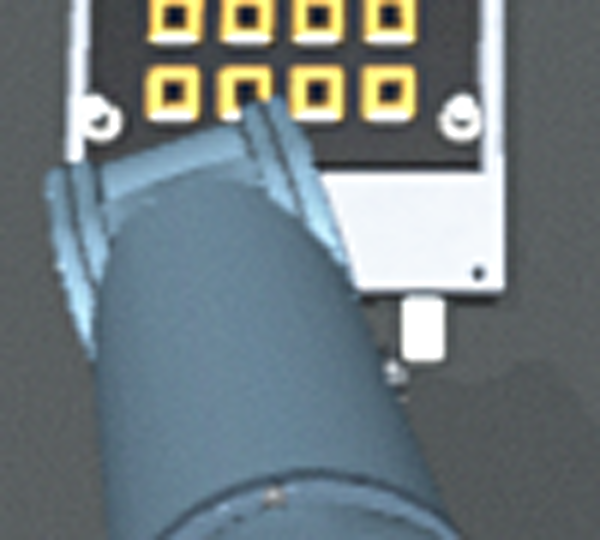

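The blade lies flat and its tip has gone under the plate's edge beside the white mark, at (320,370) in the scene crop. Creep in and watch the force.

```bash
cat > f.py <<'E'
from h import *
L=[];M=[];P=[]
for i in range(6):
    get_image('top');s=get_state();L.append(s['wrist_force']);M.append(s['moment']);P.append(s['tool_pos'])
print('t',s['t'],'F',np.mean(L,0).round(2),'sd',np.std(L,0).round(2),'M',np.mean(M,0).round(3),'P',np.mean(P,0).round(4),'rot',np.degrees(np.arcsin(-Rot.from_euler('xyz',s['ee_rot']).as_matrix()[2])).round(2),s['opening'])
E
python3 f.py
```

```text
t 18.55 F [2.4  0.25 2.9 ] sd [0.43 0.39 0.29] M [-0.077 -0.82   0.004] P [0.527  0.0573 0.0666] rot [8.99e+01 2.00e-02 1.00e-01] 0.19660742166936435
```

Call:
{"op": "jog_arm", "data": {
  "motion": [
    [0.95, [0, 0, -0.3], 0],
    [0.95, [0, 0, -0.6], 0],
    [0.95, [0, 0, -0.9], 0],
    [0.95, [0, 0, -1.0], 0]
  ]
}}

```text
t: 19.05
tool_pos: [0.5324, 0.0571, 0.0658]
ee_rot: [0.152, 1.564, -3.016]
wrist_force: [-8.4, 0.6, 10.8]
opening: 0.196
```

```bash
python3 f.py
```

```text
t 19.35 F [-6.51  0.51 10.06] sd [0.56 0.64 0.61] M [-0.009  0.872 -0.009] P [0.5325 0.057  0.0658] rot [ 8.963e+01 -6.000e-02 -3.700e-01] 0.1978524877513462
```

Resistance came early: Fx −6.5 N, with only 5 mm of the 10 mm advanced. I need to see how deep the tip is and whether the gauge is pitched.

Run:
```python
from h import *
im,D=get_image('scene');np.savez('s11.npz',im=im,D=D)
save('s11.png',cv2.resize(im[190:255,295:365],None,fx=9,fy=9,interpolation=cv2.INTER_CUBIC))
for x in (0,60): pass
print(proj('scene',[.6455,.0525,.04]),proj('scene',[.5855,.0525,.04]))
```

```text
[310.1538226  237.08367059] [328.90447315 226.10231154]
```

View pics/s11.png

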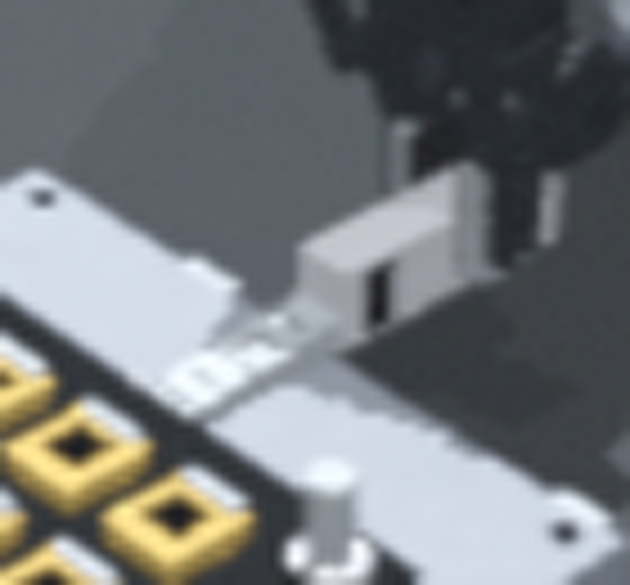

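Run:
```python
from h import *
c=lambda x,y:(295+x/9-.05,190+y/9-.05)
ax=np.array([.99966,-.026])
f=lambda P:round(float(P[:2]@ax),4)
for n,p,z in(('handle front top L',(300,250),.066),('handle front top R',(347,270),.066),('handle front bottom R',(345,352),.04),('plate front top L',(155,388),.0582),('plate front top R',(210,430),.0582),('ledge front at right',(430,410),.04),('ledge front far',(345,360),.04),('ledge front corner hole L',(30,170),.04)):
    P=onz('scene',*c(*p),z);print(n,P.round(4),'along',f(P))
```

```text
handle front top L [0.5886 0.0534 0.066 ] along 0.5871
handle front top R [0.5863 0.068  0.066 ] along 0.5844
handle front bottom R [0.5864 0.0678 0.04  ] along 0.5845
plate front top L [0.6482 0.0624 0.0582] along 0.6463
plate front top R [0.6502 0.0841 0.0582] along 0.6478
ledge front at right [0.5885 0.1    0.04  ] along 0.5857
ledge front far [0.5889 0.0702 0.04  ] along 0.5868
ledge front corner hole L [ 0.5887 -0.0515  0.04  ] along 0.5898
```

The handle front stands level with the ledge's front edge and the tip is about 29 mm in. Upward force plus a nose-down moment suggest my 1 mm of down-pressure left the gauge slightly nose-up, so it touches early. Back off, take out the down-pressure, and re-read.

Call:
{"op": "jog_arm", "data": {
  "motion": [
    [0.95, [0, 0, 0.4], 0],
    [0.95, [0, 0, 0.8], 0],
    [0.95, [-0.1, 0, 1.0], 0],
    [0.95, [-0.1, 0, 1.0], 0]
  ]
}}

```text
t: 19.9
tool_pos: [0.5245, 0.0571, 0.0668]
ee_rot: [0.194, 1.568, -2.974]
wrist_force: [-0.4, 0.4, -2.0]
opening: 0.203
```

```bash
python3 f.py
```

```text
t 20.2 F [ 0.39  0.01 -1.49] sd [0.3  0.3  0.38] M [ 0.012  0.03  -0.002] P [0.5254 0.0572 0.067 ] rot [ 8.998e+01 -0.000e+00 -2.000e-02] 0.1977861976273596
```

Call:
{"op": "jog_arm", "data": {
  "motion": [
    [0.95, [0.04, 0, -0.3], 0],
    [0.95, [0.04, 0, -0.6], 0],
    [0.95, [0.04, 0, -0.8], 0],
    [0.95, [0.04, 0, -0.8], 0]
  ]
}}

```text
t: 20.7
tool_pos: [0.5339, 0.0571, 0.0669]
ee_rot: [-2.895, 1.571, 0.22]
wrist_force: [-0.6, 0.4, -0.7]
opening: 0.198
```

```bash
python3 f.py
```

```text
t 21.0 F [ 0.07 -0.03 -1.65] sd [0.5  0.44 0.39] M [ 0.018  0.034 -0.015] P [0.5336 0.057  0.0669] rot [ 8.999e+01 -0.000e+00 -1.000e-02] 0.20235751242477457
```

No resistance now past the earlier stop. Continue.

Call:
{"op": "jog_arm", "data": {
  "motion": [
    [0.95, [0, 0, -0.2], 0],
    [0.95, [0, 0, -0.4], 0],
    [0.95, [0, 0, -0.5], 0],
    [0.95, [0, 0, -0.5], 0]
  ]
}}

```text
t: 21.5
tool_pos: [0.5388, 0.0569, 0.0668]
ee_rot: [-2.599, 1.571, 0.516]
wrist_force: [-0.2, -0.1, -1.4]
opening: 0.196
```

```bash
python3 f.py
```

```text
t 21.8 F [-0.02 -0.06 -1.65] sd [0.39 0.49 0.58] M [0.017 0.032 0.012] P [0.5387 0.0569 0.0669] rot [90.  0. -0.] 0.19605751391970522
```

Call:
{"op": "jog_arm", "data": {
  "motion": [
    [0.95, [0.05, 0, 0], 0],
    [0.95, [0.05, 0, 0], 0]
  ]
}}

```text
t: 22.05
tool_pos: [0.5387, 0.0569, 0.0664]
ee_rot: [-2.383, 1.571, 0.732]
wrist_force: [-0.6, -0.4, -1.3]
opening: 0.204
```

```bash
python3 f.py
```

```text
t 22.35 F [ 0.24 -0.05 -1.12] sd [0.4  0.45 0.43] M [-0.006  0.019 -0.011] P [0.5387 0.0569 0.0664] rot [90. -0. -0.] 0.19907277002370855
```

Call:
{"op": "jog_arm", "data": {
  "motion": [
    [0.95, [0, 0, -0.2], 0],
    [0.95, [0, 0, -0.4], 0],
    [0.95, [0, 0, -0.4], 0]
  ]
}}

```text
t: 22.72
tool_pos: [0.5431, 0.0568, 0.0664]
ee_rot: [-2.964, 1.57, 0.151]
wrist_force: [-0.6, 0.5, -1.5]
opening: 0.196
```

```bash
python3 f.py
```

```text
t 23.025 F [ 0.34  0.05 -0.72] sd [0.49 0.68 0.26] M [ 0.004 -0.045  0.01 ] P [0.5429 0.0568 0.0664] rot [8.999e+01 0.000e+00 1.000e-02] 0.19908610587264874
```

Call:
{"op": "jog_arm", "data": {
  "motion": [
    [0.95, [0, 0, -0.2], 0],
    [0.95, [0, 0, -0.3], 0],
    [0.95, [0, 0, -0.3], 0]
  ]
}}

```text
t: 23.4
tool_pos: [0.5446, 0.0568, 0.0664]
ee_rot: [0.154, 1.569, -3.014]
wrist_force: [-4.6, -0.1, 5.6]
opening: 0.197
```

```bash
python3 f.py
```

```text
t 23.7 F [-4.99  0.29  4.76] sd [0.33 0.23 0.46] M [ 0.009  0.938 -0.023] P [0.5446 0.0567 0.0664] rot [ 8.987e+01 -2.000e-02 -1.300e-01] 0.20095391499460366
```

The wedge has engaged at about 41 mm depth, inside the 35–55 mm window. Lower minus upper load is about 6 N; I'll ease off a little of the down-pressure and re-read.

Call:
{"op": "jog_arm", "data": {
  "motion": [
    [0.95, [-0.03, 0, 0], 0],
    [0.95, [-0.06, 0, 0], 0],
    [0.95, [-0.06, 0, 0], 0]
  ]
}}

```text
t: 24.08
tool_pos: [0.5457, 0.0567, 0.0667]
ee_rot: [-0.021, 1.571, 3.094]
wrist_force: [-0.5, -0.4, -2.9]
opening: 0.199
```

```bash
python3 f.py
```

```text
t 24.375 F [-0.24  0.44 -3.26] sd [0.5  0.43 0.38] M [0.04  0.345 0.009] P [0.5457 0.0567 0.0668] rot [ 8.999e+01 -0.000e+00 -1.000e-02] 0.20084789422247648
```

Easing down-pressure freed it: it moved forward 1 mm and Fx fell to about 0, so that stop was mostly drag on the ledge's edge. There is now a small net push from the upper plate. Advance in small steps at this height.

Call:
{"op": "jog_arm", "data": {
  "motion": [
    [0.95, [0, 0, -0.1], 0],
    [0.95, [0, 0, -0.2], 0],
    [0.95, [0, 0, -0.2], 0]
  ]
}}

```text
t: 24.75
tool_pos: [0.5475, 0.0566, 0.0668]
ee_rot: [0.259, 1.57, -2.909]
wrist_force: [-1.4, 0.7, -3.7]
opening: 0.2
```

```bash
python3 f.py
```

```text
t 25.05 F [-1.06  0.06 -4.11] sd [0.62 0.25 0.41] M [ 0.005  0.576 -0.003] P [0.5475 0.0566 0.0669] rot [ 8.998e+01 -1.000e-02 -2.000e-02] 0.1975592945563151
```

Call:
{"op": "jog_arm", "data": {
  "motion": [
    [0.95, [0, 0, -0.1], 0],
    [0.95, [0, 0, -0.2], 0],
    [0.95, [0, 0, -0.2], 0]
  ]
}}

```text
t: 25.42
tool_pos: [0.5493, 0.0566, 0.0669]
ee_rot: [0.168, 1.57, -3.0]
wrist_force: [-3.0, -0.2, -3.7]
opening: 0.193
```

```bash
python3 f.py
python3 - <<'E'
from h import *
im,D=get_image('scene');np.savez('s12.npz',im=im,D=D)
save('s12.png',cv2.resize(im[190:255,295:365],None,fx=9,fy=9,interpolation=cv2.INTER_CUBIC))
E
```

```text
t 25.725 F [-3.34  0.01 -3.54] sd [0.75 0.47 0.61] M [0.021 1.012 0.013] P [0.5494 0.0566 0.0669] rot [ 8.997e+01 -0.000e+00 -2.000e-02] 0.19300371982150732
```

View pics/s12.png

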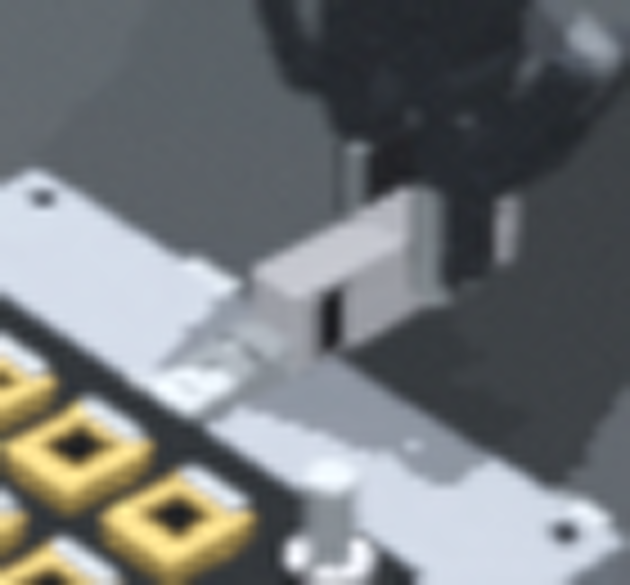

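The tip is about 46 mm deep. Fx of −3.3 N is building smoothly, so the wedge is engaged on both plates, with the upper load slightly larger. I'll trim down 0.2 mm to secure the lower-plate contact.

Call:
{"op": "jog_arm", "data": {
  "motion": [
    [0.95, [0.01, 0, 0], 0],
    [0.95, [0.02, 0, 0], 0],
    [0.95, [0.02, 0, 0], 0]
  ]
}}

```text
t: 26.15
tool_pos: [0.5496, 0.0566, 0.0668]
ee_rot: [0.145, 1.571, -3.024]
wrist_force: [-4.3, 0.2, -2.1]
opening: 0.197
```

```bash
python3 f.py;python3 f.py
```

```text
t 26.45 F [-4.67 -0.12 -1.06] sd [0.58 0.48 0.61] M [ 1.000e-03  1.351e+00 -2.400e-02] P [0.5495 0.0566 0.0668] rot [ 8.998e+01 -0.000e+00 -2.000e-02] 0.19661945424742627
t 26.75 F [-5.21  0.2  -0.39] sd [0.36 0.34 0.54] M [-0.024  1.444  0.   ] P [0.5495 0.0566 0.0668] rot [ 8.998e+01 -0.000e+00 -2.000e-02] 0.199990601285791
```

Forces are still creeping up; I'll check whether they settle before handing in.

```bash
for i in 1 2 3 4 5; do python3 f.py; done
```

```text
t 27.05 F [-5.1  -0.17 -0.89] sd [0.57 0.42 0.52] M [-0.003  1.421 -0.009] P [0.5495 0.0566 0.0668] rot [ 8.998e+01 -0.000e+00 -2.000e-02] 0.19710522736272648
t 27.35 F [-5.22 -0.24 -0.34] sd [0.37 0.33 0.26] M [-1.000e-03  1.403e+00 -1.200e-02] P [0.5495 0.0566 0.0668] rot [ 8.997e+01 -1.000e-02 -3.000e-02] 0.19805141853072555
t 27.65 F [-5.01 -0.17 -0.78] sd [0.45 0.55 0.46] M [-0.02   1.428 -0.029] P [0.5495 0.0566 0.0668] rot [ 8.998e+01 -0.000e+00 -2.000e-02] 0.19541173709634035
t 27.95 F [-5.01  0.27 -0.6 ] sd [0.45 0.37 0.32] M [0.002 1.446 0.006] P [0.5495 0.0566 0.0668] rot [ 8.998e+01 -0.000e+00 -2.000e-02] 0.19612836278606624
t 28.25 F [-5.12 -0.15 -0.85] sd [0.51 0.52 0.68] M [-2.600e-02  1.444e+00  1.000e-03] P [0.5495 0.0566 0.0668] rot [ 8.998e+01 -0.000e+00 -2.000e-02] 0.19792875559672057
```

Settled at Fx ≈ −5.1 N with net vertical ≈ +1 N on the lower plate. For friction between 0.15 and 0.4 that puts the upper-plate force at about 5–13 N. One last look at the trays and surroundings.

Run:
```python
from h import *
im,D=get_image('scene');save('s13.png',cv2.resize(im[130:370,150:530],None,fx=2,fy=2,interpolation=cv2.INTER_CUBIC))
```

```text
(no output)
```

View pics/s13.png

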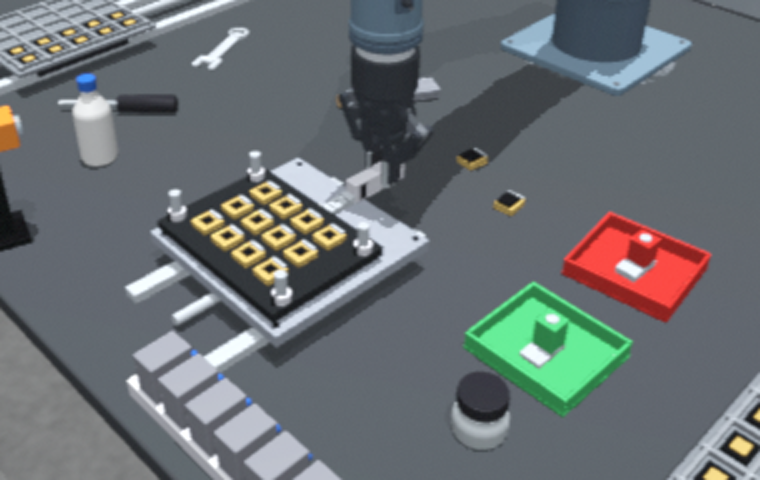

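Green stands in the green tray at (548,335) and red in the red tray at (640,255). The blade is in the gap at the mark with its handle gripped, and the bystanders are where they were. Handing in.

```bash
python3 - <<'E'
from h import *
print(close_job())
E
python3 f.py 2>&1 | tail -1
```

```text
the job is handed in; nothing more can be done
None
the job is handed in; nothing more can be done
```

The job is handed in at about 28 s, with no verdict reported. Both gauges are in the trays of their own colours, and the taper gauge is gripped by the rear half of its handle with its blade in the gap.

**Last checks**
- **Tip:** it is about 46 mm past the mouth, in line with the white mark, with the tool yaw within about 0.1° of the station's.
- **Push and grip:** forces had settled and the arm was still, at about 5 N of push and about 1 N net upward from the lower plate. Opening was steady at about 17 mm on the 18 mm handle, with a 50 N grip.
- **Trays and bystanders:** in the last picture both gauges stand in their trays, and no bystander had visibly moved.

**Uncertain or disagreeing**
- **Upper-plate force:** it could only be inferred. For friction between 0.15 and 0.4 it is about 5 to 13 N; only very low friction, below about 0.1, would bring it near the 20 N limit.
- **Early stops:** the blade stopped twice while I was pressing it down too hard on the ledge, at about 29 and 41 mm. I eased the pressure before the final advance. The gauge may have turned slightly nose-up in the grip; I put it at about 0.02 rad but could not measure it.
- **Cameras:** the two views differed by 3 to 9 mm. I averaged them, and relied on the measured forces for the final contact.

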